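Unlock the medicine box with the right key and hold it open against the spring

TASK

Take the red key out of the wooden key block and put it fully home in the lock on the lid of the white medicine box; it will catch half-way on a sticky disc, so rock it a little clockwise until it drops in with its bow down on the lock. Only then turn it a quarter turn clockwise, to the green mark, and finish while still gripping the key and holding it turned against the lock's spring, fully home and upright. Leave the other keys and the things standing around where they are.

Things in the scene. Friction and masses are not known exactly. Their poses are not given: they have to be found in the camera images.
- key_red: THE KEY TO USE: key standing in the block, red plastic bow up: bow 26 mm wide (own y), 9 mm thick (own x), top at z = +38 mm; blade 14 mm (y) x 4 mm (x), 34 mm long below the bow. Origin: on its axis at the bow's underside, z up. About 35 g. Fits the lock either way round. The keys swap slots between starts.
- key_blue: bystander: key standing in the block, blue plastic bow up: bow 26 mm wide (own y), 9 mm thick (own x), top at z = +38 mm; blade 14 mm (y) x 4 mm (x), 34 mm long below the bow. Origin: on its axis at the bow's underside, z up.
- key_yellow: bystander: key standing in the block, yellow plastic bow up: bow 26 mm wide (own y), 9 mm thick (own x), top at z = +38 mm; blade 14 mm (y) x 4 mm (x), 34 mm long below the bow. Origin: on its axis at the bow's underside, z up.
- key_block: fixed wooden block 56 x 150 x 42 mm (x, y, z) with three upright slots in a row along its y, 50 mm apart (y = -50, 0, +50 mm), each holding a key with 0.8 mm play all round; the keys' bows rest on its top. Origin: centre of the underside; z up.
- medicine_box: fixed white steel box with a green cross on its front (own -x side), 122 x 152 mm (x, y), lid top at z = 80 mm, lock in the lid. Origin: centre of the underside; z up.
- lock_face (a point): centre of the lock's face, on its vertical axis, 86 mm above the worktop, 15 mm in front (-x) of the box's middle, flush within a 42 mm steel collar. Axes as the box. At rest the slot's long side runs along y: 16 mm (y) x 6 mm (x), 1 mm wider all round than the blade. Key fully home: its origin at this point.
- lock_plug (a joint): angle of the brass plug with the slot, rad: 0 = locked, at rest (slot along the box's y, towards the red mark); grows clockwise seen from above; quarter turn 1.571 (slot towards the green mark, on the box's +x side); end stop 1.62. The blade has about 0.14 rad of play in it. A spring pulls it back to 0; turning takes about 0.25 N m.
- plug_slot (a point): centre of the plug's face; turns with the plug, slot along its y. Hidden 13 mm below it is a 10 mm thick disc with the same slot, stuck 0.40 to 0.65 rad clockwise of rest (differs each time): the blade stops on it 21 mm short of home. Turned clockwise with the plug to within 0.1 rad of that angle, the key drops through (from 0.25 rad off a 10 N push may do); then the disc turns along.
- spice_jar: loose bystander: spice jar with green cap, 46 mm diameter, 106 mm tall; origin at its underside.
- garlic: loose bystander: garlic bulb, 46 mm; origin at its underside.

How it is judged:
By the outcome, as a careful person would: the job done as asked, in the order asked, and still so for the second after the job is handed in, while the arm keeps its last pose, push and grip.
It also fails if it takes over 48 s, if anything falls off the work surface, if the arm or the gripper's body presses on something with over 40 N, if the wrist force passes 120 N, or if a joint passes its speed limit or range.

ROBOT

A 6-joint arm with a two-finger parallel gripper is mounted at the origin on a cart in front of the work surface, level with it; the furniture and walls round the work are solid. World frame = base frame: x ahead of the robot, y to its left, z up, the work surface at z = 0. Lengths are in m, angles in degrees, forces in N, time in s.
With the tool pointing down it reaches from about 0.35 to 0.875 m from the base axis. Payload 4.2 kg.
Tool frame: the origin (TCP) lies midway between the tips of the shut fingers; the grasp point (between the pads) lies 19 mm behind it; z points along the fingers, y is the line along which they close (so a half turn about z gives the same grasp; the last joint's range is limited). The gripper opens to 87 mm and grips with 3 to 60 N. Pads are 19 mm wide; open, the fingers measure 117 mm over their backs; the gripper's body (75 mm by 190 mm) begins 51 mm behind the grasp point.
Start: joints at [-57.834, 22.042, 0.453, 0, -68.411, -14.817], TCP at [0.186, -0.597, 0.223] pointing down, gripper open.
Joint ranges: [-179.83, 179.83], [-69.29, 118.12], [-61.27, 80.66], [-181.25, 117.63], [-171.15, -9.14], [-177.46, 177.46]. Speed limits (degrees/s): [159.86, 159.86, 180, 180, 180, 180].

INTERFACE

Orientations are given as a 3x3 rotation matrix whose columns are the frame's x, y, z axes.
In Python, from station import r gives the robot as it stands.
- The arm moves only by the shell command python3 steer.py 'ROWS'. ROWS is a JSON list of rows, 1 to 8 of them, each written [opening, [dx, dy, dz], [rx, ry, rz]]: the opening from 0.0 (shut) to 1.0 (fully open), then dx, dy, dz in m, then a rotation vector rx, ry, rz in degrees; each row is the pose to reach, as a shift and turn from the pose commanded when the command began, along the tool's axes at that moment; what a row does not reach only later rows make up. A row lasts 1/10 s, in which the tool goes at most 0.05 m and 8.59 degrees, less where a joint would pass 70% of its speed; a pose out of reach is approached as far as the arm can. The fingers move at their own pace and stop on an object; the grip force is fixed at half the most. Time passes only in rows, so rows that do not move let the fingers close. It prints the time, the measured TCP pose, the force, the opening and the grip force at its end. Input that does not fit is refused with a message, and nothing moves.
- r.sense(): the state, without advancing time (a new reading comes with each control period).
- r.capture(name): name is "scene" or "top" or "wrist"; returns a dict with "pixels" (480x640x3 uint8, red, green, blue), "z_map" (480x640 float32, m along the optical axis (not along the pixel's ray), 0 where there is no reading), "K" (3x3 intrinsics, pixels), "distortion" ([k1, k2, p1, p2, k3] as OpenCV has them; the pictures are not rectified), "world_from_camera" (4x4, takes a point from camera to world coordinates). Camera axes: x right, y up, looking along -z (the intrinsics and any distortion apply to the point x, -y, -z); pixel columns grow to the right and rows downward; lengths in m; the calibration is good to about 2 mm. A picture is of the moment at which its call begins.
- r.finish_job(): hands the job in; it is judged then, once.
The state is a dict: "time_s": time; "joints": joint angles; "joint_velocities": joint speeds; "effort": joint torques, N m; "tcp_pos": TCP position; "ee_rot": TCP orientation; "wrist_force": force on the tool from outside, world axes, zero at the start; "moment": the same for the moment, N m; "gripper_width": opening from 0.0 (shut) to 1.0 (fully open); "gripper_force": force on a finger pad.
Only numpy, scipy, OpenCV 4.12 (cv2) and the standard library are available. Lean on these libraries where they do the work, as an engineer would, in place of code of your own. Each camera call takes 0.05 s, during which the arm holds its last target. There are 200 camera calls.

## Working session

There is one attempt and no reset: what is moved stays moved. The work goes in short steps, Python scripts to look and compute and a shell command to move; the robot and the scene stay as the last step left them, time stands still between calls to the robot, and variables do not carry over. Pictures are saved under pics/ and viewed, at most 10 in all, crops included, and the job is handed in when it is done.

```bash
ls; mkdir -p pics
python3 - <<'E'
from station import r
import cv2,pickle
for n in("scene","top"):
    c=r.capture(n); pickle.dump(c,open(f"pics/{n}.pkl","wb")); cv2.imwrite(f"pics/{n}0.png",c["pixels"][:,:,::-1])
    print(n,c["K"],c["distortion"],c["world_from_camera"])
s=r.sense();print(s)
E
```

```text
pics
station.py
steer.py
scene [[441.86926711   0.         318.27208178]
 [  0.         441.86926711 236.69057869]
 [  0.           0.           1.        ]] [-0.03761  0.       0.       0.       0.     ] [[ 0.02199421  0.42580555 -0.90454734 -0.19418538]
 [-0.99966789 -0.002787   -0.02561903 -0.18377125]
 [-0.0134297   0.90481041  0.42560284  0.4531168 ]
 [ 0.          0.          0.          1.        ]]
top [[451.79971684   0.         315.18612888]
 [  0.         451.79971684 239.72334375]
 [  0.           0.           1.        ]] [0.0286156 0.        0.        0.        0.       ] [[-0.01715765  0.99605734 -0.08703671  0.4953388 ]
 [-0.99982569 -0.01645101  0.00882971 -0.15057348]
 [ 0.00736305  0.08717304  0.99616597  0.91589424]
 [ 0.          0.          0.          1.        ]]
{'time_s': 0.1, 'joints': array([-5.78335039e+01,  2.20876272e+01,  3.87939744e-01, -2.48153284e-02,
       -6.84119583e+01, -1.48162138e+01]), 'joint_velocities': array([-0.01121571, -0.09059943,  0.0802606 ,  0.11901038,  0.00237909,
        0.12351795]), 'effort': array([-4.46234926e-04, -3.91690457e+01,  1.87934518e+01,  4.23184946e+00,
        1.34444906e-02, -7.29152521e-05]), 'tcp_pos': array([ 0.1862329 , -0.5960456 ,  0.22155916]), 'ee_rot': array([[-9.54547046e-01, -2.98059476e-01, -6.96461831e-04],
       [-2.98060270e-01,  9.54545233e-01,  1.86386340e-03],
       [ 1.09262173e-04,  1.98673290e-03, -9.99998020e-01]]), 'wrist_force': array([ 0.29865833, -0.24149264,  0.05628525]), 'moment': array([ 0.03852366,  0.03148704, -0.00298435]), 'gripper_force': 0.0, 'gripper_width': 0.9974209766348975}
```

View pics/scene0.png

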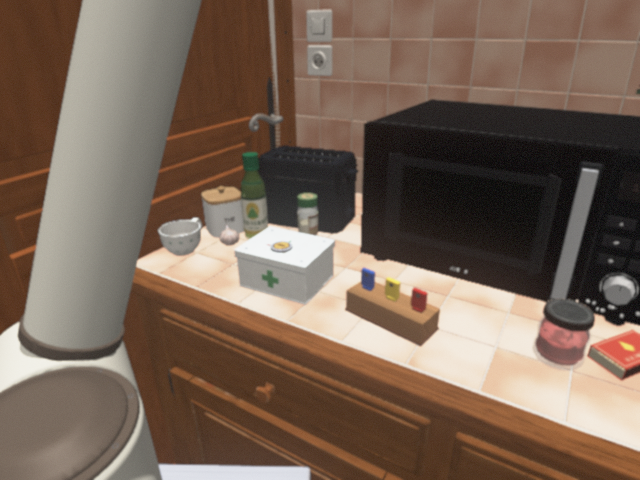

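View pics/top0.png

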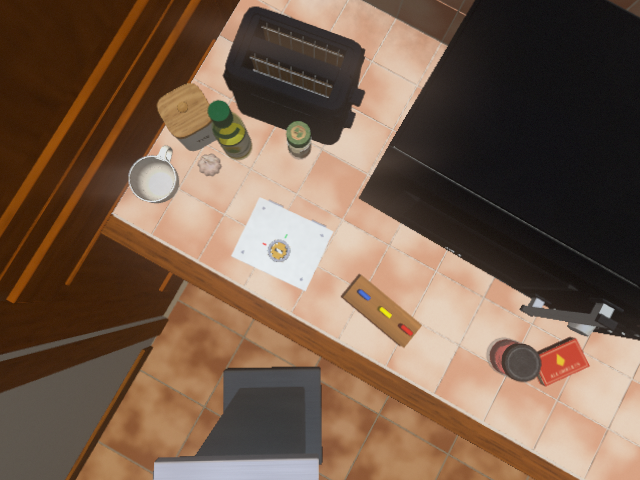

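The scene view shows the blue, yellow and red keys at (368,279), (392,289) and (419,299), and the white box at (286,262). The top view shows red at (405,328), the lock at (279,251) and the lid centred near (283,243). Next I'll measure these.

```bash
cat > h.py <<'E'
import numpy as np,cv2
def plane(c,px,z):
    p=cv2.undistortPoints(np.float64(px).reshape(-1,1,2),c["K"],c["distortion"])[:,0]
    T=c["world_from_camera"]; d=np.c_[p[:,0],-p[:,1],-np.ones(len(p))]@T[:3,:3].T; o=T[:3,3]
    return o+d*((z-o[2])/d[:,2])[:,None]
def mask(c,lo,hi,roi):
    h=cv2.cvtColor(c["pixels"],cv2.COLOR_RGB2HSV); m=cv2.inRange(h,np.array(lo),np.array(hi))
    k=np.zeros_like(m); u0,v0,u1,v1=roi; k[v0:v1,u0:u1]=255; return m&k
def rect(P):
    (c,(a,b),t)=cv2.minAreaRect(np.float32(P[:,:2]*1000))
    bp=cv2.boxPoints((c,(a,b),t)); e=[bp[1]-bp[0],bp[2]-bp[1]]; l=max(e,key=np.linalg.norm)
    return np.round(c,1),round(a,1),round(b,1),round(float(np.degrees(np.arctan2(l[1],l[0]))%180),2)
def big(m):
    return max(cv2.findContours(m,0,cv2.CHAIN_APPROX_NONE)[0],key=cv2.contourArea)[:,0]
E
python3 - <<'E'
from h import *; import pickle
t=pickle.load(open("pics/top.pkl","rb"));s=pickle.load(open("pics/scene.pkl","rb"))
roi=(335,270,425,350)
for n,lo,hi in(("red",(0,170,120),(6,255,255)),("yel",(25,150,120),(35,255,255)),("blu",(105,120,80),(130,255,255))):
    c=big(mask(t,lo,hi,roi)); print(n,len(c),c.mean(0),rect(plane(t,c,.08)))
c=big(mask(t,(0,0,190),(179,40,255),(225,190,340,300))); print("lid",rect(plane(t,c,.08)))
b=mask(t,(18,90,80),(32,255,255),(260,235,300,268)); ys,xs=np.nonzero(b); print("brass",len(xs),xs.mean(),ys.mean(),plane(t,[[xs.mean(),ys.mean()]],.086), rect(plane(t,big(b),.086)))
c=big(mask(t,(8,90,50),(18,255,190),(335,270,425,350))); print("block",rect(plane(t,c,.042)))
crop=cv2.resize(t["pixels"][225:350,225:425,::-1],None,fx=4,fy=4,interpolation=cv2.INTER_CUBIC); cv2.imwrite("pics/crop.png",crop)
E
```

```text
red 25 [406.28 329.6 ] (array([ 401. , -321.5]), 23.2, 7.9, 49.23)
yel 25 [385.24 312.08] (array([ 433.4, -283.5]), 23.2, 8.0, 50.36)
blu 23 [363.7826087  294.39130435] (array([ 466.3, -245.5]), 23.2, 6.5, 43.98)
lid (array([ 560.1, -103.1]), 171.7, 127.4, 63.96)
brass 152 278.3486842105263 250.45394736842104 [[ 0.54916456 -0.08986676  0.086     ]] (array([549.1, -90.1]), 26.1, 28.5, 134.25)
block (array([ 434.2, -281.3]), 155.3, 57.6, 49.16)
```

View pics/crop.png

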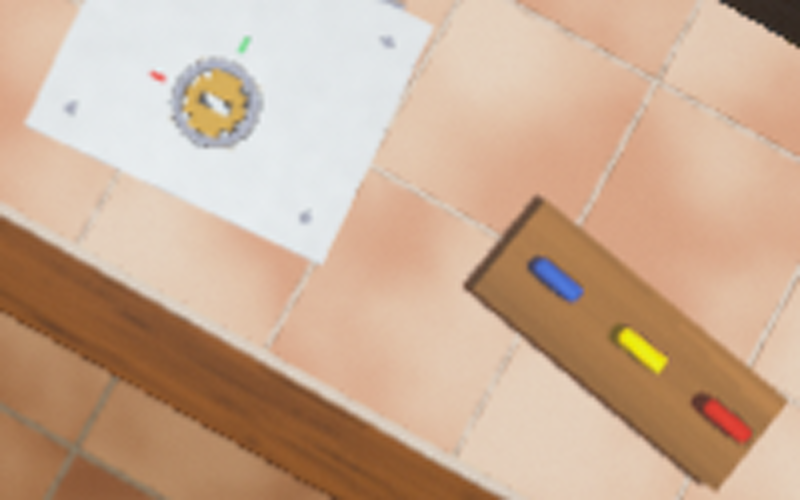

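The crop confirms the red mark at (157,75) on the slot's long side, the green mark at (245,44) and the lock centre at (217,102). The red key is at the right end of the block. Next: the approach move and a clearance check against the microwave.

```bash
cat >> h.py <<'E'
from scipy.spatial.transform import Rotation as R
def go(s,p,yaw):  # yaw: world angle of tool y, tool z down -> row shift/turn in tool axes
    a=np.radians(yaw); y=np.array([np.cos(a),np.sin(a),0]); z=np.array([0,0,-1.]); W=np.c_[np.cross(y,z),y,z]
    E=s["ee_rot"]; return np.round(E.T@(np.array(p)-s["tcp_pos"]),4), np.round(R.from_matrix(E.T@W).as_rotvec(degrees=True),2)
E
python3 - <<'E'
from h import *; import pickle; from station import r
t=pickle.load(open("pics/top.pkl","rb"))
z=t["z_map"]; v,u=np.nonzero(z>0)
p=cv2.undistortPoints(np.float64(np.c_[u,v]).reshape(-1,1,2),t["K"],t["distortion"])[:,0]; d=z[v,u]
T=t["world_from_camera"]; P=np.c_[p[:,0]*d,-p[:,1]*d,-d]@T[:3,:3].T+T[:3,3]
for nm,(cx,cy,yaws) in dict(key=(.401,-.3215,[139.3]),lock=(.549,-.09,[154.2,110,61])).items():
  for yaw in yaws:
    a=np.radians(yaw); q=P[:,:2]-[cx,cy]; ly=q@[np.cos(a),np.sin(a)]; lx=q@[-np.sin(a),np.cos(a)]
    k=(P[:,2]>.12)&(P[:,2]<.6)&(P[:,0]>.2)
    dd=np.hypot(np.maximum(abs(ly)-.095,0),np.maximum(abs(lx)-.0375,0)); i=np.argmin(np.where(k,dd,9)); print(nm,yaw,dd[i],P[i],u[i],v[i])
print(go(r.sense(),(.401,-.3215,.2),139.3))
E
```

```text
key 139.3 0.07794586121961584 [ 0.56569072 -0.39273364  0.23520919] 471 230
lock 154.2 0.09022563435981755 [ 0.6573732  -0.24639138  0.16445213] 367 182
lock 110 0.08968419293875969 [ 0.6573732  -0.24639138  0.16445213] 367 182
lock 61 0.11511443185866642 [ 0.74179623 -0.00869751  0.12554851] 230 142
(array([-0.2868,  0.198 ,  0.0219]), array([ 1.100e-01,  3.000e-02, -3.196e+01]))
```

```bash
python3 steer.py '[[1, [-0.041, 0.028, 0.003], [0, 0, -5]], [1, [-0.082, 0.057, 0.006], [0, 0, -10]], [1, [-0.123, 0.085, 0.009], [0, 0, -15]], [1, [-0.164, 0.113, 0.012], [0, 0, -20]], [1, [-0.205, 0.141, 0.016], [0, 0, -25]], [1, [-0.246, 0.17, 0.019], [0, 0, -30]], [1, [-0.287, 0.198, 0.022], [0.1, 0, -32]], [1, [-0.287, 0.198, 0.022], [0.1, 0, -32]]]'
python3 - <<'E'
from h import *; from station import r; import pickle
c=r.capture("wrist"); pickle.dump(c,open("pics/w1.pkl","wb")); cv2.imwrite("pics/w1.png",c["pixels"][:,:,::-1]); print(go(r.sense(),(.401,-.3215,.2),139.3)); print(c["world_from_camera"])
E
```

```text
time_s: 0.9
tcp_pos: [0.4039, -0.318, 0.2]
ee_rot: [[-0.646, -0.764, 0.001], [-0.764, 0.646, -0.001], [-0.0, -0.001, -1.0]]
wrist_force: [0.3, -1.5, -0.3]
gripper_width: 1.0
gripper_force: 0.0
(array([0.0025, 0.    , 0.0001]), array([-0.04, -0.03,  0.34]))
[[-0.76349278 -0.61990537 -0.18109696  0.35492354]
 [ 0.64581478 -0.73348004 -0.21196768 -0.37664018]
 [-0.0014311  -0.27879089  0.96035077  0.36201298]
 [ 0.          0.          0.          1.        ]]
```

View pics/w1.png

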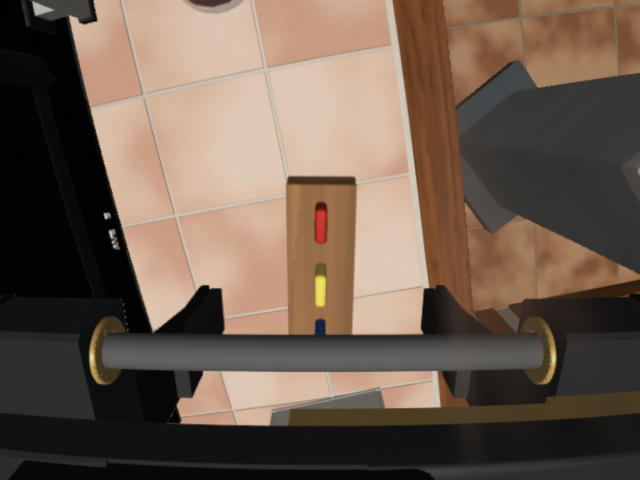

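The wrist view shows the red key at (320,222), the yellow at (320,290), and the block edge-aligned with the image.

Run:
```python
from h import *; from station import r; import pickle
c=pickle.load(open("pics/w1.pkl","rb"))
for n,lo,hi,roi in(("red",(0,170,20),(8,255,255),(300,190,340,260)),("redbright",(0,170,170),(8,255,255),(300,190,340,260)),("yelbright",(25,150,170),(35,255,255),(300,250,340,320))):
    k=big(mask(c,lo,hi,roi)); print(n,k.min(0),k.max(0),rect(plane(c,k,.08)))
k=big(mask(c,(5,60,40),(18,255,190),(280,170,360,335))); print(rect(plane(c,k,.042)))
e=[k[(k[:,1]>200)&(k[:,1]<320)]]; k=e[0]
for side in(k[k[:,0]<322],k[k[:,0]>322]):
    l=plane(c,side,.042)[:,:2]; vx=cv2.fitLine(np.float32(l),cv2.DIST_HUBER,0,.01,.01).ravel(); print(np.degrees(np.arctan2(vx[1],vx[0])),vx[2:])
```

```text
red [315 203] [326 242] (array([ 399., -327.]), 28.4, 7.9, 49.5)
redbright [316 211] [324 241] (array([ 400.9, -325.4]), 21.9, 5.7, 49.84)
yelbright [316 277] [324 305] (array([ 433.1, -287.4]), 22.6, 6.0, 49.51)
(array([ 427.8, -299. ]), 138.5, 63.2, 49.37)
49.283974 [ 0.4460473 -0.314964 ]
49.225452 [ 0.4026574 -0.2803832]
```

Run:
```python
from h import *; from station import r
print(go(r.sense(),(.401,-.3235,.048),139.3))
```

```text
(array([ 0.0039, -0.0012,  0.1521]), array([-0.04, -0.03,  0.34]))
```

```bash
python3 steer.py '[[1, [0.004, -0.001, 0.04], [0, 0, 0.3]], [1, [0.004, -0.001, 0.08], [0, 0, 0.3]], [1, [0.004, -0.001, 0.12], [0, 0, 0.3]], [1, [0.004, -0.001, 0.145], [0, 0, 0.3]], [1, [0.004, -0.001, 0.152], [0, 0, 0.3]], [1, [0.004, -0.001, 0.152], [0, 0, 0.3]]]'
python3 - <<'E'
from h import *; from station import r
print(go(r.sense(),(.401,-.3235,.048),139.3))
E
```

```text
time_s: 1.55
tcp_pos: [0.3986, -0.3265, 0.0478]
ee_rot: [[-0.656, -0.754, -0.001], [-0.754, 0.656, -0.001], [0.001, 0.001, -1.0]]
wrist_force: [0.1, 0.8, 0.5]
gripper_width: 1.001
gripper_force: 0.0
(array([-0.0038,  0.0002, -0.0002]), array([ 0.03, -0.08, -0.33]))
```

```bash
python3 steer.py '[[1, [-0.0038, 0, 0], [0, 0, -0.3]], [1, [-0.0038, 0, 0], [0, 0, -0.3]], [1, [-0.0038, 0, 0], [0, 0, -0.3]]]'
python3 - <<'E'
from h import *; from station import r
print(go(r.sense(),(.401,-.3235,.048),139.3))
c=r.capture("wrist"); cv2.imwrite("pics/w2.png",c["pixels"][:,:,::-1])
E
```

```text
time_s: 1.85
tcp_pos: [0.403, -0.3233, 0.0499]
ee_rot: [[-0.651, -0.759, 0.004], [-0.759, 0.651, -0.003], [-0.0, -0.004, -1.0]]
wrist_force: [0.0, -0.2, -0.1]
gripper_width: 0.999
gripper_force: 0.0
(array([0.0015, 0.0014, 0.0019]), array([-0.25,  0.02,  0.07]))
```

View pics/w2.png

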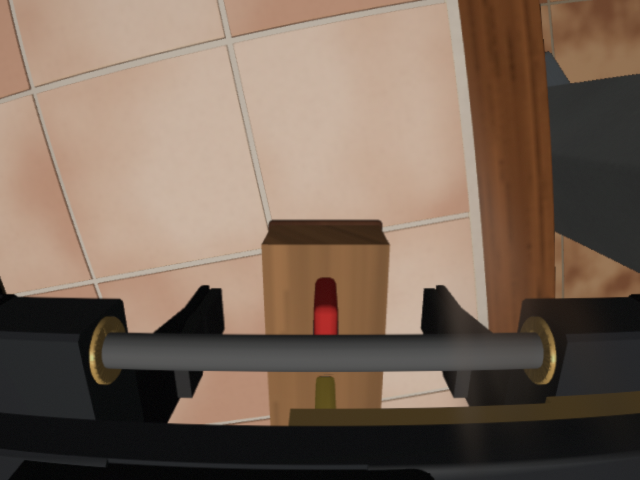

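The fingers straddle the red bow at (326,320), and the finger midline is at about column 323, so it is centred. Closing now.

```bash
python3 steer.py '[[0, [0, 0, 0], [0, 0, 0]], [0, [0, 0, 0], [0, 0, 0]], [0, [0, 0, 0], [0, 0, 0]], [0, [0, 0, 0], [0, 0, 0]], [0, [0, 0, 0], [0, 0, 0]], [0, [0, 0, 0], [0, 0, 0]], [0, [0, 0, 0], [0, 0, 0]], [0, [0, 0, 0], [0, 0, 0]]]'
python3 - <<'E'
from h import *; from station import r
s=r.sense();print(go(s,(.401,-.3235,.048),139.3),s["wrist_force"],s["moment"])
E
```

```text
time_s: 2.7
tcp_pos: [0.4021, -0.323, 0.0485]
ee_rot: [[-0.651, -0.759, 0.001], [-0.759, 0.651, -0.001], [0.001, -0.002, -1.0]]
wrist_force: [-1.0, 1.2, -0.3]
gripper_width: 0.351
gripper_force: 0.0
(array([0.0011, 0.0005, 0.0005]), array([-0.09, -0.03,  0.05])) [-1.03981558  1.22986808 -0.30965453] [0.05366478 0.07200237 0.00836223]
```

```bash
python3 steer.py '[[0, [0, 0, 0], [0, 0, 0]], [0, [0, 0, 0], [0, 0, 0]], [0, [0, 0, 0], [0, 0, 0]], [0, [0, 0, 0], [0, 0, 0]], [0, [0, 0, 0], [0, 0, 0]]]'
python3 - <<'E'
from h import *; from station import r
s=r.sense();print(go(s,(.401,-.3235,.048),139.3),s["wrist_force"],s["moment"])
E
```

```text
time_s: 3.2
tcp_pos: [0.4021, -0.323, 0.0485]
ee_rot: [[-0.651, -0.759, 0.001], [-0.759, 0.651, -0.001], [0.0, -0.002, -1.0]]
wrist_force: [0.5, 0.4, -0.4]
gripper_width: 0.102
gripper_force: 30.0
(array([0.0011, 0.0005, 0.0005]), array([-0.09, -0.03,  0.05])) [ 0.47070501  0.42455585 -0.38994522] [ 0.0452428   0.02186879 -0.06345835]
```

```bash
python3 steer.py '[[0, [0, 0, -0.02], [0, 0, 0]], [0, [0, 0, -0.05], [0, 0, 0]], [0, [0, 0, -0.1], [0, 0, 0]], [0, [0, 0, -0.14], [0, 0, 0]], [0, [0, 0, -0.158], [0, 0, 0]], [0, [0, 0, -0.158], [0, 0, 0]]]'
python3 - <<'E'
from h import *; from station import r
s=r.sense();print(go(s,(.549,-.090,.206),154.2),s["wrist_force"],s["moment"])
E
```

```text
time_s: 3.8
tcp_pos: [0.4035, -0.3236, 0.2099]
ee_rot: [[-0.651, -0.759, 0.008], [-0.759, 0.651, -0.005], [-0.002, -0.009, -1.0]]
wrist_force: [-0.5, 0.1, -0.5]
gripper_width: 0.099
gripper_force: 30.0
(array([-0.272 ,  0.0417,  0.004 ]), array([ -0.52,   0.02, -14.83])) [-0.54250585  0.06656044 -0.53272159] [ 0.04191939  0.06807267 -0.01162337]
```

```bash
python3 steer.py '[[0, [-0.045, 0.007, 0], [0, 0, -3]], [0, [-0.09, 0.014, 0], [0, 0, -6]], [0, [-0.135, 0.021, 0], [0, 0, -9]], [0, [-0.18, 0.028, 0], [0, 0, -12]], [0, [-0.225, 0.035, 0], [0, 0, -14.8]], [0, [-0.26, 0.041, 0], [0, 0, -14.8]], [0, [-0.272, 0.042, 0], [0, 0, -14.8]], [0, [-0.272, 0.042, 0], [0, 0, -14.8]]]'
python3 steer.py '[[0, [0, 0, 0], [0, 0, 0]], [0, [0, 0, 0], [0, 0, 0]], [0, [0, 0, 0], [0, 0, 0]], [0, [0, 0, 0], [0, 0, 0]]]'
python3 - <<'E'
from h import *; from station import r; import pickle
c=r.capture("wrist"); pickle.dump(c,open("pics/w3.pkl","wb")); cv2.imwrite("pics/w3.png",c["pixels"][:,:,::-1])
c=r.capture("scene"); pickle.dump(c,open("pics/s3.pkl","wb")); cv2.imwrite("pics/s3.png",c["pixels"][:,:,::-1])
s=r.sense();print(go(s,(.549,-.090,.206),154.2),s["wrist_force"],s["moment"])
E
```

```text
time_s: 4.6
tcp_pos: [0.5471, -0.0879, 0.2046]
ee_rot: [[-0.434, -0.901, -0.002], [-0.901, 0.434, -0.001], [0.002, 0.001, -1.0]]
wrist_force: [0.0, -0.0, 0.5]
gripper_width: 0.105
gripper_force: 30.0
time_s: 5.0
tcp_pos: [0.5468, -0.0899, 0.2065]
ee_rot: [[-0.437, -0.899, 0.001], [-0.899, 0.437, -0.001], [0.001, -0.002, -1.0]]
wrist_force: [0.1, 0.4, -0.9]
gripper_width: 0.101
gripper_force: 30.0
(array([-0.0005, -0.0019,  0.0005]), array([-0.1 , -0.04, -0.11])) [ 0.23794268 -0.38319464 -1.0196668 ] [ 0.06486544  0.06556754 -0.0131436 ]
```

View pics/w3.png

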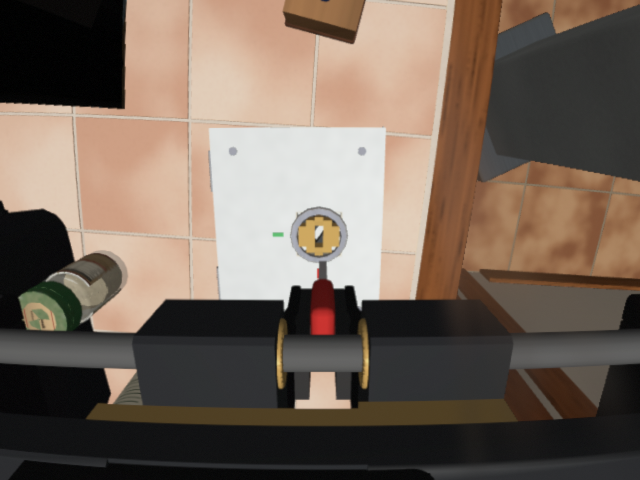

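The wrist view shows the lock at (319,235) with its slot upright in the image. The held red bow is at (322,310), and the blade tip protrudes at (322,263).

Run:
```python
from h import *; from station import r; import pickle
c=pickle.load(open("pics/w3.pkl","rb")); s=r.sense()
b=mask(c,(15,90,80),(32,255,255),(285,200,352,270)); k=cv2.convexHull(big(b))[:,0]; e=cv2.fitEllipse(np.float32(k)); print("brass",e, plane(c,[e[0]],.086))
h=cv2.cvtColor(c["pixels"],cv2.COLOR_RGB2HSV); g=((h[...,2]<190).astype(np.uint8)*255); g[:,:285]=0;g[:,355:]=0;g[:203]=0;g[258:]=0
k=cv2.convexHull(big(g))[:,0]; e=cv2.fitEllipse(np.float32(k)); P=plane(c,k,.086); (cc,rad)=cv2.minEnclosingCircle(np.float32(P[:,:2]*1000)); print("collar",e,plane(c,[e[0]],.086),cc,rad)
w=mask(c,(0,0,195),(179,40,255),(200,120,395,300))
for nm,xs in(("L",0),("R",1)):
    pts=[(np.nonzero(w[v])[0][-xs],v) for v in range(150,290)]
    l=cv2.fitLine(np.float32(plane(c,pts,.08)[:,:2]),cv2.DIST_HUBER,0,.01,.01).ravel(); print(nm,np.degrees(np.arctan2(l[1],l[0]))%180,l[2:])
top=[(u,np.nonzero(w[:,u])[0][0]) for u in range(225,375)]
l=cv2.fitLine(np.float32(plane(c,top,.08)[:,:2]),cv2.DIST_HUBER,0,.01,.01).ravel(); print("T",np.degrees(np.arctan2(l[1],l[0]))%180,l[2:])
print("tip",[(s["ee_rot"].T@(plane(c,[p],s["tcp_pos"][2]-.0405)[0]-s["tcp_pos"])).round(4) for p in((322,262),(322,265))])
print(s["tcp_pos"])
im=cv2.resize(c["pixels"][195:345,270:370,::-1],None,fx=4,fy=4,interpolation=cv2.INTER_CUBIC)
c2=pickle.load(open("pics/s3.pkl","rb")); im2=cv2.resize(c2["pixels"][165:315,230:330,::-1],None,fx=4,fy=4,interpolation=cv2.INTER_CUBIC)
cv2.imwrite("pics/crop3.png",np.hstack([im,im2]))
```

```text
brass ((318.33837890625, 235.4368133544922), (40.17098617553711, 42.84232711791992), 92.31166076660156) [[ 0.54979279 -0.09237468  0.086     ]]
collar ((318.4245300292969, 234.11471557617188), (56.58408737182617, 57.669219970703125), 95.67975616455078) [[ 0.54930645 -0.09322734  0.086     ]] (549.5509033203125, -93.32171630859375) 21.40133285522461
L 63.864895 [ 0.6158421  -0.12971792]
R 64.04347 [ 0.5000522  -0.08929587]
T 151.58203 [ 0.5237932  -0.16442528]
tip [array([ 0.0082, -0.0008,  0.0405]), array([ 0.0066, -0.0008,  0.0405])]
[ 0.5470204  -0.08961857  0.20653722]
```

View pics/crop3.png

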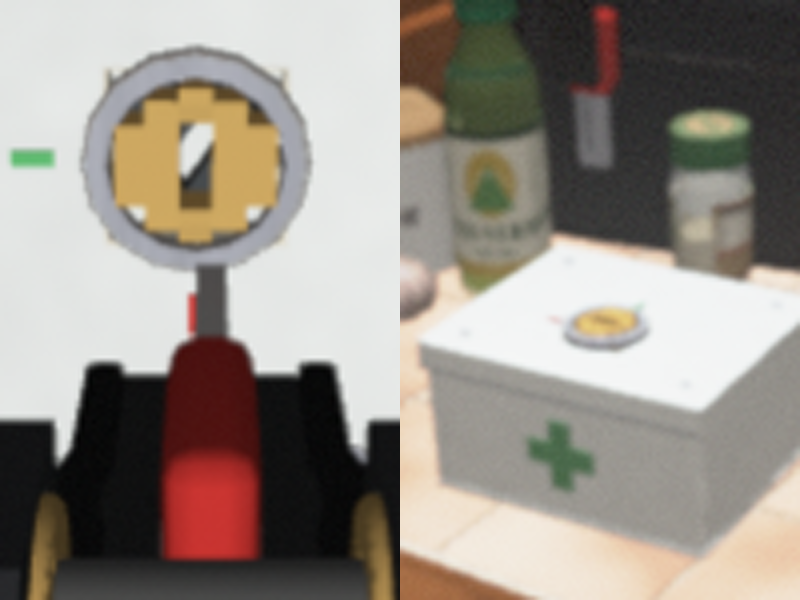

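The left crop shows the slot centre at about (318,235) px and the blade tip ending at row 261. The right crop shows the key hanging upright. Next I'll shift about 3 mm and come down to 4 mm above the lock face.

```bash
python3 steer.py '[[0, [0, -0.0031, 0.03], [0, 0, 0]], [0, [0, -0.0031, 0.055], [0, 0, 0]], [0, [0, -0.0031, 0.07], [0, 0, 0]], [0, [0, -0.0031, 0.0755], [0, 0, 0]], [0, [0, -0.0031, 0.0755], [0, 0, 0]], [0, [0, -0.0031, 0.0755], [0, 0, 0]], [0, [0, -0.0031, 0.0755], [0, 0, 0]], [0, [0, -0.0031, 0.0755], [0, 0, 0]]]'
python3 - <<'E'
from h import *; from station import r; import pickle
c=r.capture("wrist"); pickle.dump(c,open("pics/w4.pkl","wb"))
c2=r.capture("scene"); pickle.dump(c2,open("pics/s4.pkl","wb"))
im=cv2.resize(c["pixels"][200:350,270:370,::-1],None,fx=4,fy=4,interpolation=cv2.INTER_CUBIC)
im2=cv2.resize(c2["pixels"][190:290,247:314,::-1],(400,600),interpolation=cv2.INTER_CUBIC)
cv2.imwrite("pics/crop4.png",np.hstack([im,im2])); s=r.sense(); print(s["tcp_pos"],go(s,s["tcp_pos"],154))
E
```

```text
time_s: 5.9
tcp_pos: [0.5506, -0.0905, 0.1318]
ee_rot: [[-0.436, -0.9, 0.003], [-0.9, 0.436, -0.001], [-0.0, -0.003, -1.0]]
wrist_force: [-0.6, 0.0, 0.3]
gripper_width: 0.1
gripper_force: 30.0
[ 0.55040216 -0.09048308  0.13146388] (array([0., 0., 0.]), array([-0.14, -0.02,  0.15]))
```

View pics/crop4.png

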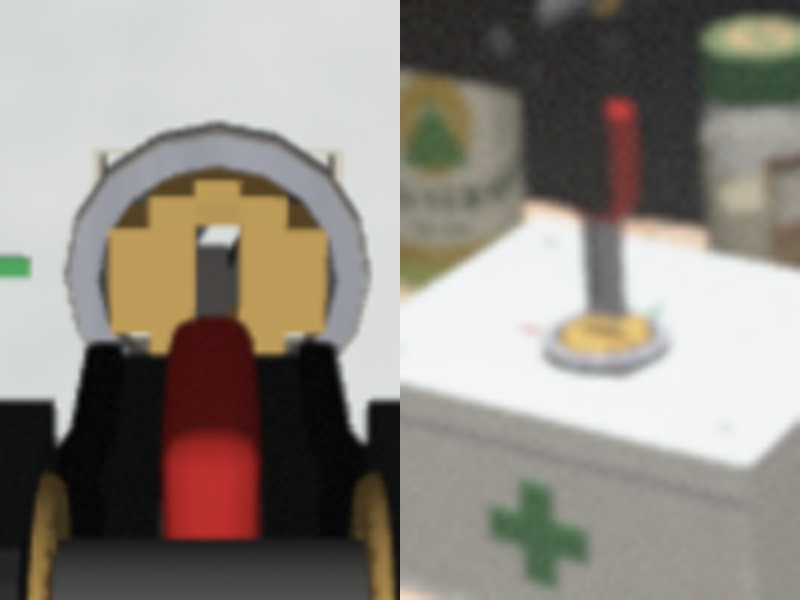

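Run:
```python
import pickle,cv2
c=pickle.load(open("pics/w4.pkl","rb"));g=c["pixels"]
for v in range(252,282,2): print(v,[tuple(g[v,u].tolist()) for u in range(317,332)][::1] if v in(256,) else [int(g[v,u].mean()) for u in range(316,334)])
c=pickle.load(open("pics/w3.pkl","rb"));g=c["pixels"]; print()
for v in range(260,282,4): print(v,[int(g[v,u].mean()) for u in range(316,334)])
```

```text
252 [144, 144, 142, 139, 139, 139, 138, 139, 139, 139, 139, 138, 139, 140, 143, 143, 144, 144]
254 [144, 144, 142, 140, 140, 140, 139, 139, 139, 140, 139, 139, 140, 141, 143, 144, 144, 143]
256 [(187, 153, 88), (174, 144, 85), (137, 116, 75), (133, 114, 80), (150, 134, 105), (184, 171, 145), (200, 188, 163), (202, 190, 164), (202, 190, 164), (202, 190, 164), (202, 190, 164), (200, 188, 162), (193, 176, 144), (179, 149, 93), (187, 153, 88)]
258 [144, 142, 127, 83, 116, 179, 214, 218, 217, 217, 217, 216, 205, 170, 136, 142, 144, 144]
260 [144, 143, 133, 124, 168, 187, 189, 190, 188, 190, 194, 190, 131, 89, 125, 143, 144, 145]
262 [144, 143, 127, 79, 75, 75, 75, 75, 75, 75, 77, 70, 42, 76, 125, 142, 143, 144]
264 [144, 142, 126, 77, 68, 69, 69, 69, 69, 68, 60, 33, 39, 80, 125, 142, 144, 145]
266 [145, 143, 126, 76, 70, 69, 70, 69, 68, 68, 61, 48, 59, 88, 126, 143, 144, 143]
268 [145, 143, 127, 77, 69, 69, 69, 69, 68, 69, 70, 67, 69, 89, 127, 143, 144, 145]
270 [144, 143, 128, 80, 70, 69, 69, 69, 68, 69, 69, 68, 69, 89, 127, 143, 144, 144]
272 [144, 142, 129, 80, 69, 69, 69, 70, 69, 70, 
[... 200 characters left out ...]
45]
278 [143, 135, 112, 73, 62, 62, 62, 61, 62, 61, 62, 63, 65, 96, 140, 144, 144, 144]
280 [82, 61, 53, 37, 32, 32, 33, 32, 32, 31, 33, 36, 41, 64, 102, 127, 143, 145]

260 [167, 170, 166, 155, 154, 155, 156, 156, 155, 154, 160, 173, 174, 176, 171, 187, 219, 227]
264 [230, 229, 209, 122, 79, 75, 75, 75, 75, 85, 151, 225, 230, 230, 230, 229, 230, 230]
268 [221, 177, 149, 96, 77, 75, 75, 75, 76, 83, 132, 206, 229, 230, 231, 231, 231, 230]
272 [214, 143, 104, 82, 76, 76, 76, 76, 76, 83, 132, 205, 228, 230, 230, 230, 230, 230]
276 [212, 140, 99, 81, 76, 76, 76, 76, 76, 81, 115, 184, 227, 230, 230, 230, 230, 230]
280 [131, 87, 60, 40, 36, 37, 37, 38, 37, 38, 48, 72, 100, 128, 168, 209, 228, 230]
```

The blade is about 1 mm left of the slot centre (column 322.5 against 324.3), so I'll nudge it +y 0.9 mm and +x 0.3 mm and go down to the disc.

```bash
python3 steer.py '[[0, [0.0003, 0.0009, 0], [0, 0, 0]], [0, [0.0003, 0.0009, 0], [0, 0, 0]], [0, [0.0003, 0.0009, 0.003], [0, 0, 0]], [0, [0.0003, 0.0009, 0.006], [0, 0, 0]], [0, [0.0003, 0.0009, 0.009], [0, 0, 0]], [0, [0.0003, 0.0009, 0.009], [0, 0, 0]]]'; python3 steer.py '[[0, [0, 0, 0.003], [0, 0, 0]], [0, [0, 0, 0.006], [0, 0, 0]], [0, [0, 0, 0.008], [0, 0, 0]], [0, [0, 0, 0.01], [0, 0, 0]], [0, [0, 0, 0.01], [0, 0, 0]]]'
```

```text
time_s: 6.6
tcp_pos: [0.5489, -0.0904, 0.1212]
ee_rot: [[-0.436, -0.9, -0.0], [-0.9, 0.436, -0.001], [0.001, -0.001, -1.0]]
wrist_force: [-0.3, 0.8, 0.3]
gripper_width: 0.101
gripper_force: 30.0
time_s: 7.1
tcp_pos: [0.5493, -0.0905, 0.1131]
ee_rot: [[-0.435, -0.9, 0.001], [-0.9, 0.435, -0.002], [0.001, -0.002, -1.0]]
wrist_force: [-3.1, 0.6, 6.4]
gripper_width: 0.1
gripper_force: 30.0
```

The blade is in the slot and resting on the disc at 6 N. Now rocking it clockwise under a light push.

```bash
python3 steer.py '[[0, [0, 0, 0.0003], [0, 0, 5]], [0, [0, 0, 0.0003], [0, 0, 10]], [0, [0, 0, 0.0003], [0, 0, 15]], [0, [0, 0, 0.0003], [0, 0, 20]], [0, [0, 0, 0.0003], [0, 0, 20]], [0, [0, 0, 0.0003], [0, 0, 20]]]'; python3 -c "
from station import r;s=r.sense();print(s['moment'],s['wrist_force'])"
```

```text
time_s: 7.7
tcp_pos: [0.5502, -0.0906, 0.1126]
ee_rot: [[-0.716, -0.698, 0.004], [-0.698, 0.716, -0.002], [-0.001, -0.004, -1.0]]
wrist_force: [-0.6, 0.1, 5.0]
gripper_width: 0.099
gripper_force: 30.0
[-0.13504471 -0.00885926  0.01373664] [-0.57254512  0.08381234  5.00475781]
```

```bash
python3 steer.py '[[0, [0, 0, 0.0005], [0, 0, 2]], [0, [0, 0, 0.0005], [0, 0, 4]], [0, [0, 0, 0.0005], [0, 0, 6]], [0, [0, 0, 0.0005], [0, 0, 8]], [0, [0, 0, 0.0005], [0, 0, 8]], [0, [0, 0, 0.0005], [0, 0, 8]]]'; python3 -c "
from station import r;s=r.sense();print(s['moment'],s['wrist_force'])"
```

```text
time_s: 8.3
tcp_pos: [0.5503, -0.0905, 0.1116]
ee_rot: [[-0.806, -0.591, 0.004], [-0.592, 0.806, -0.002], [-0.002, -0.003, -1.0]]
wrist_force: [1.1, -1.9, 3.9]
gripper_width: 0.102
gripper_force: 30.0
[-0.47804202 -0.55482016  0.0163944 ] [ 1.08406277 -1.92549929  3.89647424]
```

```bash
python3 steer.py '[[0, [0, 0, 0.001], [0, 0, 0]], [0, [0, 0, 0.001], [0, 0, 0]], [0, [0, 0, 0.001], [0, 0, 2]], [0, [0, 0, 0.001], [0, 0, 2]], [0, [0, 0, 0.001], [0, 0, 4]], [0, [0, 0, 0.001], [0, 0, 4]]]'; python3 -c "
from station import r;s=r.sense();print(s['moment'],s['wrist_force'])"
```

```text
time_s: 8.9
tcp_pos: [0.5502, -0.0906, 0.1104]
ee_rot: [[-0.846, -0.533, 0.003], [-0.533, 0.846, -0.002], [-0.002, -0.003, -1.0]]
wrist_force: [4.2, -3.1, 3.6]
gripper_width: 0.1
gripper_force: 30.0
[-0.90266711 -1.27881453  0.06636134] [ 4.19436986 -3.13657366  3.62898103]
```

```bash
python3 steer.py '[[0, [-0.0002, -0.0004, 0.001], [0, 0, 0]], [0, [-0.0002, -0.0004, 0.002], [0, 0, 0]], [0, [-0.0002, -0.0004, 0.003], [0, 0, 0]], [0, [-0.0002, -0.0004, 0.003], [0, 0, 0]]]'
python3 - <<'E'
from station import r;import cv2,pickle;from h import *
s=r.sense();print(s['moment'],s['wrist_force'])
c=r.capture("wrist");c2=r.capture("scene");pickle.dump((c,c2),open("pics/5.pkl","wb"))
im=cv2.resize(c["pixels"][200:350,270:370,::-1],None,fx=4,fy=4,interpolation=cv2.INTER_CUBIC)
im2=cv2.resize(c2["pixels"][190:290,247:314,::-1],(400,600),interpolation=cv2.INTER_CUBIC)
cv2.imwrite("pics/crop5.png",np.hstack([im,im2]))
E
```

```text
time_s: 9.3
tcp_pos: [0.5499, -0.0908, 0.107]
ee_rot: [[-0.846, -0.533, 0.002], [-0.533, 0.846, -0.002], [-0.001, -0.002, -1.0]]
wrist_force: [4.5, -3.1, 4.1]
gripper_width: 0.097
gripper_force: 30.0
[-1.13678977 -1.28041846  0.03056029] [ 4.49342983 -3.09977321  4.05122578]
```

View pics/crop5.png

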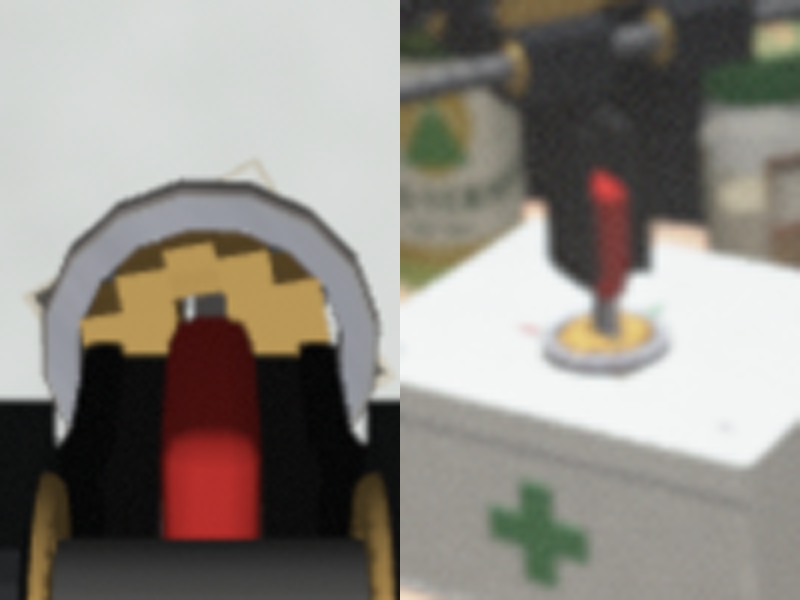

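The bow sits unchanged in the grip (crop rows 317–540). The gap to the lock has shrunk and the plug is turned, so the key is passing through the disc. Pushing on home.

```bash
python3 steer.py '[[0, [-0.0001, -0.0003, 0.002], [0, 0, 0]], [0, [-0.0001, -0.0003, 0.004], [0, 0, 0]], [0, [-0.0001, -0.0003, 0.006], [0, 0, 0]], [0, [-0.0001, -0.0003, 0.008], [0, 0, 0]], [0, [-0.0001, -0.0003, 0.01], [0, 0, 0]], [0, [-0.0001, -0.0003, 0.01], [0, 0, 0]]]'; python3 -c "
from station import r;s=r.sense();print(s['moment'],s['wrist_force'])"
```

```text
time_s: 10.0
tcp_pos: [0.55, -0.0909, 0.0968]
ee_rot: [[-0.847, -0.532, 0.001], [-0.532, 0.847, -0.001], [-0.0, -0.002, -1.0]]
wrist_force: [5.1, -3.5, 2.1]
gripper_width: 0.104
gripper_force: 30.0
[-1.04605955 -1.41095886  0.03064285] [ 5.09698762 -3.51548246  2.13626514]
```

```bash
python3 steer.py '[[0, [0, -0.0003, 0.002], [0, 0, 0]], [0, [0, -0.0003, 0.004], [0, 0, 0]], [0, [0, -0.0003, 0.005], [0, 0, 0]], [0, [0, -0.0003, 0.0055], [0, 0, 0]], [0, [0, -0.0003, 0.0055], [0, 0, 0]]]'; python3 -c "
from station import r;s=r.sense();print(s['moment'],s['wrist_force'],s['tcp_pos'])"
```

```text
time_s: 10.5
tcp_pos: [0.5501, -0.091, 0.0924]
ee_rot: [[-0.846, -0.533, 0.001], [-0.533, 0.846, -0.001], [-0.0, -0.002, -1.0]]
wrist_force: [2.1, -1.3, 9.3]
gripper_width: 0.1
gripper_force: 30.0
[-0.44490282 -0.50087743  0.04093791] [ 2.06689257 -1.32161371  9.28230245] [ 0.55006496 -0.09098803  0.09241379]
```

The key is home: 9 N of contact at z 0.0924, as predicted. Now turning it.

```bash
python3 steer.py '[[0, [0, 0, 0], [0, 0, 5]], [0, [0, 0, 0], [0, 0, 10]], [0, [0, 0, 0], [0, 0, 15]], [0, [0, 0, 0], [0, 0, 20]], [0, [0, 0, 0], [0, 0, 25]], [0, [0, 0, 0], [0, 0, 30]], [0, [0, 0, 0], [0, 0, 30]]]'; python3 -c "
from station import r;s=r.sense();print(s['moment'],s['wrist_force'],s['tcp_pos'])"
```

```text
time_s: 11.2
tcp_pos: [0.5501, -0.0913, 0.0924]
ee_rot: [[-0.999, -0.037, 0.001], [-0.037, 0.999, -0.002], [-0.001, -0.002, -1.0]]
wrist_force: [2.7, -3.0, 9.5]
gripper_width: 0.1
gripper_force: 30.0
[-0.88619673 -0.62066181  0.10130393] [ 2.74483561 -3.0319296   9.50435747] [ 0.5500928  -0.09134421  0.09238621]
```

```bash
python3 steer.py '[[0, [0, -0.0003, 0], [0, 0, 5]], [0, [0, -0.0003, 0], [0, 0, 10]], [0, [0, -0.0003, 0], [0, 0, 15]], [0, [0, -0.0003, 0], [0, 0, 20]], [0, [0, -0.0003, 0], [0, 0, 25]], [0, [0, -0.0003, 0], [0, 0, 30]], [0, [0, -0.0003, 0], [0, 0, 33]], [0, [0, -0.0003, 0], [0, 0, 33]]]'; python3 -c "
from station import r;s=r.sense();print(s['moment'],s['wrist_force'],s['tcp_pos'])
from h import *;print(go(s,s['tcp_pos'],55.5))"
```

```text
time_s: 12.0
tcp_pos: [0.55, -0.0917, 0.0924]
ee_rot: [[-0.859, 0.513, 0.001], [0.513, 0.859, -0.002], [-0.002, -0.001, -1.0]]
wrist_force: [2.0, -2.7, 9.7]
gripper_width: 0.103
gripper_force: 30.0
[-1.06001601 -0.50696631  0.18560644] [ 1.97069309 -2.65965582  9.74474409] [ 0.54995203 -0.09174001  0.09242329]
(array([0., 0., 0.]), array([-0.08,  0.11,  3.67]))
```

```bash
python3 steer.py '[[0, [0, -0.0002, 0], [0, 0, 2]], [0, [0, -0.0002, 0], [0, 0, 3.5]], [0, [0, -0.0002, 0], [0, 0, 3.5]], [0, [0, -0.0002, 0], [0, 0, 3.5]]]'
python3 - <<'E'
from station import r;from h import *
s=r.sense();print(s['moment'],s['wrist_force'],go(s,s['tcp_pos'],55.5))
c=r.capture("wrist");c2=r.capture("scene")
im=cv2.resize(c["pixels"][200:350,270:370,::-1],None,fx=4,fy=4,interpolation=cv2.INTER_CUBIC)
im2=cv2.resize(c2["pixels"][190:290,247:314,::-1],(400,600),interpolation=cv2.INTER_CUBIC)
cv2.imwrite("pics/crop6.png",np.hstack([im,im2]))
E
```

```text
time_s: 12.4
tcp_pos: [0.5499, -0.0918, 0.0924]
ee_rot: [[-0.826, 0.563, 0.001], [0.563, 0.826, -0.002], [-0.002, -0.001, -1.0]]
wrist_force: [1.1, -2.8, 8.9]
gripper_width: 0.104
gripper_force: 30.0
[-0.95151295 -0.54344008  0.19505305] [ 1.07722992 -2.81463286  8.85998763] (array([0., 0., 0.]), array([-0.06,  0.12,  0.22]))
```

View pics/crop6.png

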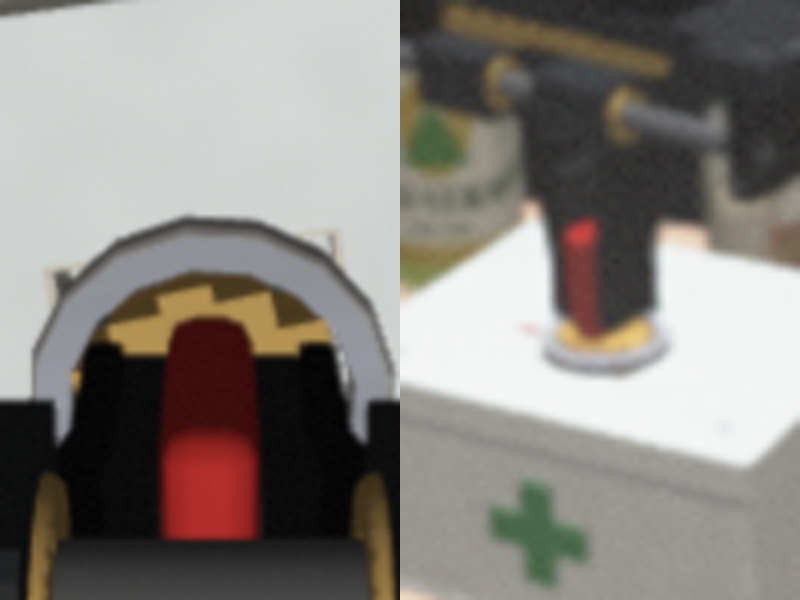

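The bow is down on the lock and the plug trails the key by several degrees. I'll turn a little more to find the end stop.

```bash
for i in 1 2; do python3 steer.py '[[0, [0, -0.0001, 0], [0, 0, 1.3]], [0, [0, -0.0001, 0], [0, 0, 1.3]], [0, [0, -0.0001, 0], [0, 0, 1.3]]]' | grep -E "ee_rot|force"; python3 -c "
from station import r;s=r.sense();print(s['moment'])
from h import *;print(go(s,s['tcp_pos'],55.5)[1])"; done
```

```text
ee_rot: [[-0.813, 0.582, 0.001], [0.582, 0.813, -0.002], [-0.002, -0.001, -1.0]]
wrist_force: [2.6, -2.3, 8.9]
gripper_force: 30.0
[-0.87325834 -0.53904657  0.25161665]
[-0.06  0.12 -1.08]
ee_rot: [[-0.8, 0.6, 0.001], [0.6, 0.8, -0.002], [-0.002, -0.001, -1.0]]
wrist_force: [2.1, -2.1, 9.1]
gripper_force: 30.0
[-0.78210385 -0.6279666   0.25952356]
[-0.04  0.12 -2.38]
```

```bash
for i in 1 2; do python3 steer.py '[[0, [0, 0, 0], [0, 0, 1.2]], [0, [0, 0, 0], [0, 0, 1.2]], [0, [0, 0, 0], [0, 0, 1.2]]]' | grep -E "ee_rot|force"; python3 -c "
from station import r;s=r.sense();print(s['moment'])
from h import *;print(go(s,s['tcp_pos'],55.5)[1])"; done
```

```text
ee_rot: [[-0.787, 0.617, 0.001], [0.617, 0.787, -0.002], [-0.002, -0.001, -1.0]]
wrist_force: [1.6, -3.2, 9.4]
gripper_force: 30.0
[-0.75491561 -0.50705495  0.22342044]
[-0.05  0.12 -3.58]
ee_rot: [[-0.774, 0.633, 0.001], [0.633, 0.774, -0.002], [-0.002, -0.001, -1.0]]
wrist_force: [3.1, -1.7, 8.7]
gripper_force: 30.0
[-0.77735075 -0.6359921   0.22980022]
[-0.05  0.12 -4.77]
```

```bash
cat > ang.py <<'E'
from h import *
def plug(c,roi):
    b=mask(c,(15,90,80),(32,255,255),roi); g=cv2.cvtColor(c["pixels"],cv2.COLOR_RGB2GRAY).astype(np.float32)
    near=cv2.dilate(cv2.convertScaleAbs(b),np.ones((3,3)))>0
    k=near.copy(); k[:]=False; u0,v0,u1,v1=roi; k[v0:v1,u0:u1]=True
    s=cv2.cvtColor(c["pixels"],cv2.COLOR_RGB2HSV); S=cv2.GaussianBlur(c["pixels"][...,0].astype(np.float32)-c["pixels"][...,2],(3,3),0)
    gx=cv2.Sobel(S,cv2.CV_32F,1,0);gy=cv2.Sobel(S,cv2.CV_32F,0,1); m=np.hypot(gx,gy)
    v,u=np.nonzero(near&k&(m>60)); t=np.c_[-gy[v,u],gx[v,u]]/m[v,u][:,None]
    d=(plane(c,np.c_[u,v]+t,.086)-plane(c,np.c_[u,v]-t,.086))[:,:2]
    a=np.degrees(np.arctan2(d[:,1],d[:,0]))%90; w=m[v,u]
    h=np.zeros(90); np.add.at(h,a.astype(int),w); h=sum(np.roll(h,i) for i in range(-2,3)); pk=int(h.argmax())
    e=(a-pk+45)%90-45; q=abs(e)<6; return (pk+np.average(e[q],weights=w[q]))%90, len(u), q.mean()
E
python3 - <<'E'
from ang import *;from station import r;import pickle
w3=pickle.load(open("pics/w3.pkl","rb"));w4=pickle.load(open("pics/w4.pkl","rb"));w5=pickle.load(open("pics/5.pkl","rb"))[0]
print("rest 64:",plug(w3,(285,200,352,257)),plug(w4,(285,225,360,285)))
print(plug(w5,(285,240,360,285)))
c=r.capture("wrist");pickle.dump(c,open("pics/w7.pkl","wb"));print(plug(c,(285,255,360,285)))
E
```

```text
rest 64: (np.float64(62.87756190620935), 713, np.float64(0.4305750350631136)) (np.float64(63.84481202826062), 821, np.float64(0.48964677222898906))
(np.float64(41.226993581997974), 601, np.float64(0.34442595673876875))
(np.float64(63.49951170603228), 396, np.float64(0.34595959595959597))
```

The plug measures about 90° ±1.5°. I'll add a small margin toward the stop and re-measure.

```bash
for i in 1 2; do python3 steer.py '[[0, [0, 0, 0], [0, 0, 0.8]], [0, [0, 0, 0], [0, 0, 0.8]], [0, [0, 0, 0], [0, 0, 0.8]]]' | grep -E "tcp|wrist_f"
python3 - <<'E'
from ang import *;from station import r;import pickle
s=r.sense();c=r.capture("wrist");print(s["moment"][2],go(s,s['tcp_pos'],55.5)[1],plug(c,(285,255,360,285)),plug(c,(285,262,360,285)))
E
done
```

```text
tcp_pos: [0.5498, -0.0919, 0.0924]
wrist_force: [2.0, -3.1, 8.9]
0.19454240300232473 [-0.05  0.12 -5.57] (np.float64(62.30332787787934), 381, np.float64(0.3438320209973753)) (np.float64(62.30332787787934), 381, np.float64(0.3438320209973753))
tcp_pos: [0.5498, -0.0919, 0.0924]
wrist_force: [2.2, -2.7, 9.4]
0.27458305459767973 [-0.05  0.12 -6.37] (np.float64(61.402870969693225), 401, np.float64(0.32917705735660846)) (np.float64(61.402870969693225), 401, np.float64(0.32917705735660846))
```

```bash
python3 steer.py '[[0, [0, 0, 0], [0, 0, 0]], [0, [0, 0, 0], [0, 0, 0]], [0, [0, 0, 0], [0, 0, 0]], [0, [0, 0, 0], [0, 0, 0]], [0, [0, 0, 0], [0, 0, 0]]]'
python3 - <<'E'
from ang import *;from station import r
s=r.sense();c=r.capture("wrist");print(s["moment"][2],plug(c,(285,255,360,285)))
print(r.finish_job())
E
```

```text
time_s: 14.95
tcp_pos: [0.5498, -0.0919, 0.0924]
ee_rot: [[-0.756, 0.654, 0.001], [0.654, 0.756, -0.002], [-0.002, -0.001, -1.0]]
wrist_force: [1.7, -1.8, 9.0]
gripper_width: 0.102
gripper_force: 30.0
0.2935150292037602 (np.float64(61.9996848953888), 383, np.float64(0.360313315926893))
the job is handed in; nothing more can be done
None
```

I handed the job in at about 15 s, with no verdict returned: the red key is fully home and upright, still gripped at 30 N, and held turned clockwise to the green mark (plug at about 92° by my camera measurement).

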